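Find the free dock socket by feel and seat a new cartridge

ROBOT

A 6-joint arm with a two-finger parallel gripper is mounted at the origin on the work surface. World frame = base frame: x ahead of the robot, y to its left, z up, the work surface at z = 0. Lengths are in m, angles in degrees, forces in N, time in s.
With the tool pointing down it reaches from about 0.3 to 0.75 m from the base axis. Payload 8.5 kg.
Tool frame: the origin (TCP) lies on the centre line of the jaws, within the pads' length; the fingertips stand 17 mm ahead of it and the grasp point (between the pads) lies 2 mm behind it (env.tcp_to_tips is the distance from the TCP to the fingertips, in m); z points along the fingers, y is the line along which they close (so a half turn about z gives the same grasp; the last joint's range is limited). The gripper opens to 85 mm and grips with 20 to 120 N. Pads are 22 mm wide; open, the fingers measure 114 mm over their backs; the gripper's body (76 mm by 85 mm) begins 54 mm behind the grasp point. The pads swing forward as they close: fully open they stand 13 mm farther back than shut.
Start: joints at [-86.878, 21.807, 74.336, -0, 83.858, -12.336], TCP at [0.147, -0.53, 0.215] pointing down, gripper open.
Joint ranges: [-178.18, 178.18], [-50.72, 133.34], [12.68, 142.11], [-81.47, 261.47], [9.98, 163.14], [-165.26, 165.26]. Speed limits (degrees/s): [136.94, 136.94, 180, 180, 180, 180].

INTERFACE

Orientations are given as a 3x3 rotation matrix whose columns are the frame's x, y, z axes.
In Python, from rig import env gives the robot as it stands. The module is installed in compiled form; this text tells all that it offers.
- The arm moves only by the shell command python3 -m pendant 'ROWS' [FORCE]. ROWS is JSON, a list of rows, each a list of 7 numbers: the opening, from 0 (shut) to 1 (fully open), then the shift along the tool's x, y, z in m, then the turn, a rotation vector about the tool's x, y, z in rad. A call has 1 to 5 rows; each row is the pose to reach, as a shift and turn from the pose commanded when the call began, along the tool's axes at that moment; what a row does not reach only later rows make up. A row lasts 1/8 s, in which the tool goes at most 62.5 mm and 10.7 degrees, less where a joint would pass 70% of its speed; a pose out of reach is approached as far as the arm can. A call with a gripper value outside its range is refused whole. The fingers move at their own pace and stop on an object; FORCE is the grip in N (left out, the last holds). Time passes only in rows, so rows that repeat a pose let the fingers close. It gives the time, the measured TCP pose, the force, the opening and the grip force at its end, in the units of the state.
- env.observe(): the state, without advancing time (a new reading comes with each control period).
- env.get_image(name): name is "scene" or "top" or "wrist"; returns a dict with "image" (420x560x3 uint8, blue, green, red), "fx", "fy", "cx", "cy" (pixels), "pose" (4x4, takes a point from camera to world coordinates). Camera axes: x right, y up, looking along -z (the intrinsics and any distortion apply to the point x, -y, -z); pixel columns grow to the right and rows downward; lengths in m; the calibration is good to about 2 mm. A picture is of the moment at which its call begins. There is no depth.
- env.close_job(): hands the job in; it is judged then, once.
Trained networks look in the newest picture that a camera, given by its name, has taken for a name from the list of things; names that differ only in an ending like _2 or _b are one class to them, and where a whole thing is asked for, a point or a joint stands for the part that bears it (a point fixed in the world has none). Each returns a list of dicts, best first, with "conf" (0 to 1); they miss things now and then, are a little off and sometimes report something else, mostly with a low value. They report only what shows in the picture. A call takes as long as a camera call. They do not tell look-alikes from the thing itself.
- env.find_in(camera, thing): "bbox" ([centre column, centre row, width, height] in pixels, round what is visible of it).
- env.trace(camera, thing): "mask" (420x560 bool, what is visible of it) and "bbox" ([centre column, centre row, width, height] in pixels, round what is visible of it).
- env.tip_of(camera, thing): "centre" ([column, row] in pixels: a listed point, or the origin of a listed thing).
The state is a dict: "time_s": time; "q": joint angles; "qvel": joint speeds; "joint_efforts": joint torques, N m; "position": TCP position; "tool_rot": TCP orientation; "ft_force": force on the tool from outside, world axes, zero at the start; "wrist_torque": the same for the moment, N m; "grip_width": finger opening in m; "gripper_force": force on a finger pad.
Only numpy, scipy, OpenCV 4.12 (cv2) and the standard library are available. Lean on these libraries where they do the work, as an engineer would, in place of code of your own. Each camera call takes 0.05 s, during which the arm holds its last target. There are 200 camera calls.

TASK

Only one of the dock's three sockets is free; the other two still hide a leftover stub under the dust seal. Feel down the sockets lightly with the yellow-handled gauge, without pushing the stiff sliding seats down, until it reaches the bottom of the free one, and put the gauge back in its stand. Then set the red-topped cartridge in the free socket and press it fully home, collar resting on the dock, with no more force than it needs and without disturbing the other things on the bench.

Things in the scene. Friction and masses are not known exactly. Their poses are not given: they have to be found in the camera images.
- dock: fixed white bench unit, 50 mm high (x -47 to +77, y -97 to +97 mm of the origin), round an aluminium block 75 x 175 mm whose flat top is 56 mm above the bench. Origin: on the bench under the middle socket; y runs along the row of sockets, z up. Three upright sockets 50 mm apart, bore 21.5 mm, mouths chamfered 2 mm, each veiled by a slit black dust seal that gives no resistance
- socket0 (a point): centre of the mouth of the socket at y = -50 mm of the dock, at the block's top. An empty socket is 36 mm deep down to its seat; one with a loose leftover stub (18 mm across, 14 mm high) on the seat is 22 mm deep. Two of the three have a stub, different ones each time, not measured
- socket1 (a point): centre of the mouth of the middle socket, likewise
- socket2 (a point): centre of the mouth of the socket at y = +50 mm of the dock, likewise
- seat0 (a joint): how far the seat (a disc across the socket's bottom) in socket0 has been pushed down: 0 at the start, 0.010 m at most, 0.008 under a cartridge fully home. It takes about 6 N to slide and stays where it is pushed
- seat1 (a joint): the same for socket1
- seat2 (a joint): the same for socket2
- gauge: feeler gauge, about 90 g: steel rod 10 mm across, 75 mm long with a tapered tip, then a flange 30 mm across and 4 mm thick, then a round yellow handle 22 mm across, 36 mm high (79 to 115 mm above the tip). Origin: the tip; z up along the rod to the handle. Starts upright in its stand, flange on the stand's top
- gauge_stand: fixed blue block 64 x 64 mm, 80 mm high, on a thin dark foot 84 mm square, with a 15 mm hole right through from its top (3 mm chamfer) for the gauge. Origin: centre of its underside on the bench, z up
- gauge_stand_mouth (a point): centre of the hole's mouth at the top of the gauge stand, 80 mm above the bench
- cartridge: new cartridge, about 100 g: steel stem 20 mm across, 44 mm long, foot tapered 3 mm; then a white collar 30 mm across, 4 mm thick; then a round red head 26 mm across, 48 to 86 mm above the foot, with a small brass tip. Origin: centre of the foot; z up to the head. Starts upright in its stand, collar on the stand's top. Fully home its collar lies on the dock's top, the foot 44 mm below the mouth
- cartridge_stand: fixed grey block 64 x 64 mm, 80 mm high, on a thin dark foot 84 mm square, with a 23 mm hole through from its top. Origin: centre of its underside on the bench, z up
- reagent_bottle: bystander: amber bottle with a white cap, 60 mm across, 120 mm high, standing. Origin: centre of its base
- beaker: bystander: glass beaker, 64 mm across, 70 mm high, standing. Origin: centre of its base
- driver: bystander: screwdriver 150 mm long lying on the bench between robot and dock, under 35 mm high. Origin: underside near its middle
Not all that is in view belongs to the job. Leave any black or orange look-alike of the gauge alone.

How it is judged:
By the outcome, as a careful person would: the job done as asked, in the order asked, and still so for the second after the job is handed in, with the robot touching nothing.
It also fails if it takes over 70 s, if anything falls off the work surface, if the arm or the gripper's body presses on something with over 40 N, if the wrist force passes 120 N, or if a joint passes its speed limit or range.

## Working session

There is one attempt and no reset: what is moved stays moved. The work goes in short steps, Python scripts to look and compute and a shell command to move; the robot and the scene stay as the last step left them, time stands still between calls to the robot, and variables do not carry over. Pictures are saved under pics/ and viewed, at most 10 in all, crops included, and the job is handed in when it is done.

```bash
mkdir -p pics; python3 - <<'E'
from rig import env
import cv2
s=env.observe();print({k:s[k] for k in('time_s','position','tool_rot','ft_force','grip_width')},env.tcp_to_tips)
for c in('scene','top'):
    r=env.get_image(c);cv2.imwrite(f'pics/{c}0.png',r['image']);print(c,r['fx'],r['cx'],r['cy'],r['pose'].round(3).tolist(),[k for k in r])
    for t in('gauge','gauge_stand_mouth','cartridge','cartridge_stand','socket0','socket1','socket2','dock','reagent_bottle','beaker','driver'):
        print(t,[(d['centre'] if not hasattr(d['centre'],'round') else d['centre'].round(1).tolist(),round(float(d['conf']),2)) for d in env.tip_of(c,t)][:4])
E
```

```text
{'time_s': 0.0, 'position': array([ 0.14659089, -0.52976676,  0.21457489]), 'tool_rot': array([[ 9.63815366e-01,  2.66570697e-01, -5.78820778e-05],
       [ 2.66570463e-01, -9.63814183e-01,  1.55230921e-03],
       [ 3.58012581e-04, -1.51156912e-03, -9.99998793e-01]]), 'ft_force': array([-0.00893047,  0.19215732, -0.19155568]), 'grip_width': 0.08521093416221294} 0.017
scene 433.1957552322416 269.4013133358205 205.67527099679063 [[0.82, -0.403, 0.405, 0.936], [0.572, 0.586, -0.574, -0.532], [-0.006, 0.703, 0.712, 0.775], [0.0, 0.0, 0.0, 1.0]] ['image', 'fx', 'fy', 'cx', 'cy', 'pose']
gauge [([191.4, 304.9], 0.91), ([101.9, 279.2], 0.61)]
gauge_stand_mouth [([137.2, 270.4], 0.71), ([287.3, 196.6], 0.51)]
cartridge [([327.4, 157.1], 0.5)]
cartridge_stand [([324.5, 171.9], 0.76), ([139.8, 269.4], 0.47), ([259.7, 216.6], 0.18)]
socket0 [([289.9, 198.2], 0.97), ([274.6, 208.1], 0.96), ([374.0, 238.5], 0.5)]
socket1 [([289.9, 198.2], 0.97), ([274.6, 208.1], 0.96), ([374.0, 238.5], 0.5)]
socket2 [([289.9, 198.2], 0.97), ([274.6, 208.1], 0.96), ([374.0, 238.5], 0.5)]
dock [([274.1, 227.8], 0.
[... 387 characters left out ...]
, 'pose']
gauge [([410.8, 323.6], 0.74), ([397.3, 276.0], 0.69), ([379.5, 236.0], 0.67), ([363.5, 135.8], 0.53)]
gauge_stand_mouth [([408.0, 275.0], 0.56), ([283.3, 229.6], 0.18)]
cartridge [([153.7, 221.2], 0.75)]
cartridge_stand [([158.5, 219.4], 0.73)]
socket0 [([260.2, 224.7], 0.86), ([239.3, 216.3], 0.76), ([282.4, 231.7], 0.6)]
socket1 [([260.2, 224.7], 0.86), ([239.3, 216.3], 0.76), ([282.4, 231.7], 0.6)]
socket2 [([260.2, 224.7], 0.86), ([239.3, 216.3], 0.76), ([282.4, 231.7], 0.6)]
dock [([263.4, 224.8], 0.88)]
reagent_bottle [([365.0, 136.8], 0.97), ([231.6, 134.0], 0.64)]
beaker [([231.0, 134.2], 0.57)]
driver [([287.9, 290.7], 0.8), ([262.1, 223.7], 0.65), ([401.0, 274.1], 0.27)]
```

View pics/scene0.png

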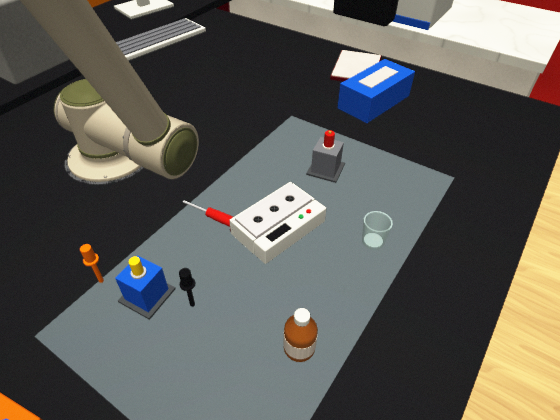

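View pics/top0.png

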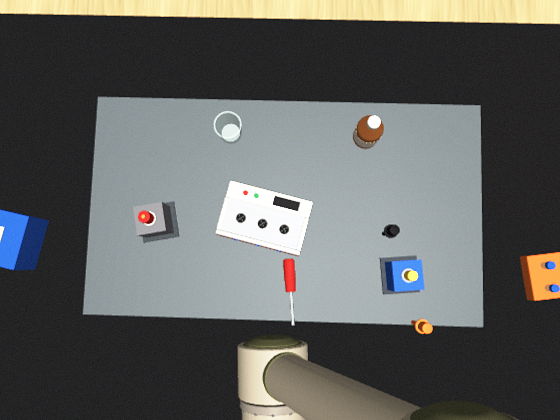

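In the images, three gauge-like things show up: the yellow-handled one in the blue stand at top(411,275)/scene(136,265), an orange one at top(424,327)/scene(90,250), and a black one at top(391,231)/scene(187,275). The yellow one matches the description because of its colour and because it stands in the blue block. The red cartridge is at top(145,217)/scene(329,138), and the sockets are at top(241,217), (262,224) and (284,230).

```bash
cat > h.py <<'E'
import numpy as np,cv2
from rig import env
def ray(r,px):
    d=np.array([(px[0]-r['cx'])/r['fx'],-(px[1]-r['cy'])/r['fy'],-1.]);P=r['pose'];return P[:3,3],P[:3,:3]@d
def at(r,px,z):
    o,d=ray(r,px);return o+d*(z-o[2])/d[2]
def totool(target,state=None):
    s=state or env.observe();return s['tool_rot'].T@(np.array(target)-s['position'])
E
python3 - <<'E'
from h import *
np.set_printoptions(precision=4,suppress=True)
T=env.get_image('top');S=env.get_image('scene')
def blob(im,yel):
    h=cv2.cvtColor(im['image'],cv2.COLOR_BGR2HSV);return cv2.inRange(h,(24,120,90),(34,255,255))
for n,r in(('top',T),('scene',S)):
    m=blob(r,1)[:400].copy(); m[:60]=0; k,l,st,ce=cv2.connectedComponentsWithStats(m)
    for i in range(1,k):
        if st[i,4]>15 and st[i,4]<2000: print(n,'yellow',ce[i],st[i], at(r,ce[i],.120 if n=='top' else .102))
for p in((241,217),(262,224),(284,230)):print('sock top',at(T,p,.056))
for p in env.tip_of('scene','socket1'):print('sock scene',p['centre'],at(S,p['centre'],.056))
for n,r,p,z in(('black',T,(391,231),.08),('orange',T,(424,327),.08),('cart',T,(144,216),.122),('cart s',S,(329,135),.118),('bottle',T,(374,121),.12),('beaker',T,(231,134),0),('driver',T,(290,290),.02)):print(n,at(r,p,z))
a=cv2.resize(T['image'][200:350,360:460],None,fx=4,fy=4,interpolation=3);b=cv2.resize(S['image'][215:325,65:215],None,fx=2.6,fy=4,interpolation=3)
b=cv2.resize(S['image'][225:325,70:220],(390,260));c=np.zeros((600,795,3),np.uint8);c[:,:400]=a;c[:260,400:790]=b;cv2.imwrite('pics/crop.png',c)
E
```

```text
top yellow [412.4211 275.2807] [408 271   9  10  57] [ 0.4354 -0.2675  0.12  ]
scene yellow [134.0233 263.4729] [128 256  12  20 129] [ 0.4261 -0.2669  0.102 ]
sock top [0.5527 0.0966 0.056 ]
sock top [0.5383 0.0491 0.056 ]
sock top [ 0.5263 -0.0002  0.056 ]
sock scene [260.0, 215.1] [0.5253 0.0106 0.056 ]
sock scene [273.0, 210.2] [0.541  0.0403 0.056 ]
black [ 0.5289 -0.2317  0.08  ]
orange [ 0.327  -0.3025  0.08  ]
cart [0.5422 0.2942 0.122 ]
cart s [0.5415 0.2902 0.118 ]
bottle [ 0.7594 -0.1856  0.12  ]
beaker [ 0.7577  0.1336 -0.    ]
driver [ 0.3931 -0.0175  0.02  ]
```

View pics/crop.png

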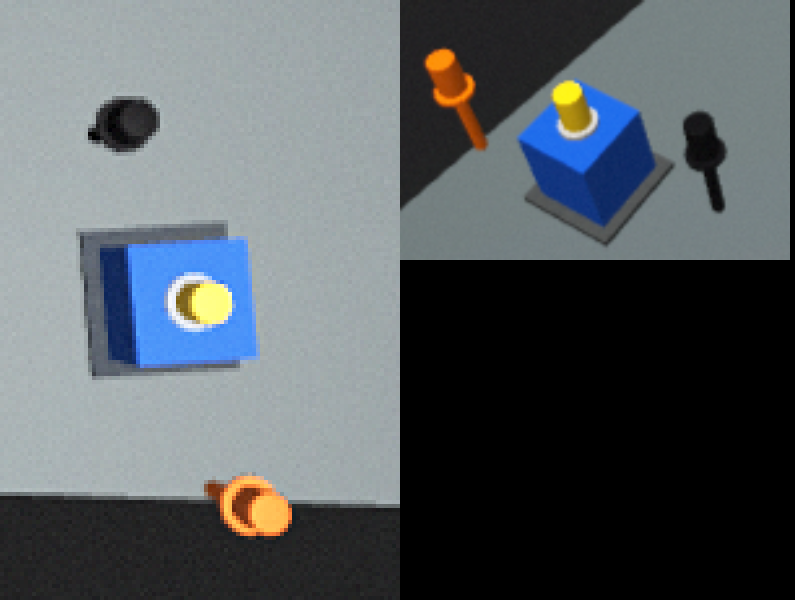

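The crop confirms it: the yellow handle with the white flange sits in the blue block. The black and orange look-alikes stand free on either side of it. I'll move above the yellow gauge.

```bash
python3 -c "
from h import *
print(totool([.432,-.267,.215]).round(3))"
```

```text
[ 0.345 -0.178  0.   ]
```

```bash
python3 -m pendant '[[1,0.05,-0.026,0,0,0,0],[1,0.1,-0.052,0,0,0,0],[1,0.15,-0.077,0,0,0,0],[1,0.2,-0.103,0,0,0,0],[1,0.25,-0.129,0,0,0,0]]' 30
python3 -m pendant '[[1,0.05,-0.026,0,0,0,0],[1,0.095,-0.049,0,0,0,0],[1,0.095,-0.049,0,0,0,0],[1,0.095,-0.049,0,0,0,0]]'
python3 - <<'E'
from h import *
np.set_printoptions(precision=4,suppress=True)
W=env.get_image('wrist');cv2.imwrite('pics/w1.png',W['image']);print(env.observe()['position'],W['pose'],W['fx'],W['cx'],W['cy'])
for t in('gauge','gauge_stand_mouth','gauge_stand'):print(t,[(d['centre'],d['conf'])for d in env.tip_of('wrist',t)])
h=cv2.cvtColor(W['image'],cv2.COLOR_BGR2HSV);m=cv2.inRange(h,(24,120,90),(34,255,255));k,l,st,ce=cv2.connectedComponentsWithStats(m)
for i in range(1,k):
    if st[i,4]>50:print(st[i],ce[i],at(W,ce[i],.12))
E
```

```text
time_s: 1.98
position: [0.3543, -0.3378, 0.2154]
tool_rot: [[0.964, 0.266, 0.0], [0.266, -0.964, -0.0], [0.0, 0.0, -1.0]]
ft_force: [-0.7, -1.6, -0.3]
grip_width: 0.0856
gripper_force: 0.0
time_s: 2.48
position: [0.4314, -0.2668, 0.2152]
tool_rot: [[0.964, 0.267, -0.0], [0.267, -0.964, -0.0], [-0.0, 0.0, -1.0]]
ft_force: [-0.1, -0.9, 0.8]
grip_width: 0.0852
gripper_force: 0.0
[ 0.4311 -0.2672  0.2152] [[ 0.2666  0.9214  0.2827  0.5037]
 [-0.9638  0.2546  0.0792 -0.2466]
 [ 0.001  -0.2936  0.9559  0.3739]
 [ 0.      0.      0.      1.    ]] 342.5797381237592 277.4495719749975 207.2994116295999
gauge [([283.8, 261.4], 0.84), ([282.7, 172.5], 0.69)]
gauge_stand_mouth [([279.4, 191.5], 0.83)]
gauge_stand [([276.7, 173.4], 0.61)]
[268 181  27  35 742] [280.5957 198.1294] [ 0.4364 -0.268   0.12  ]
```

View pics/w1.png

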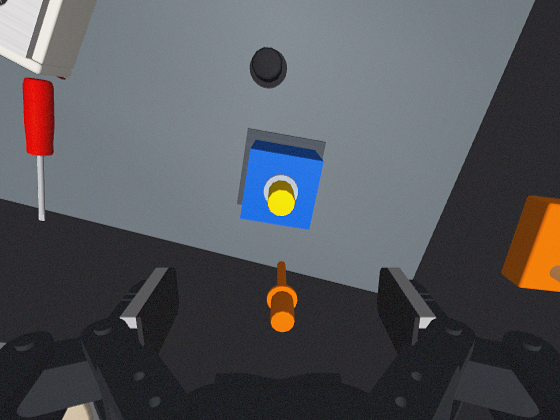

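The yellow handle's top is at (281,203) and its flange at (281,191). The orange look-alike at (282,310) is about 10 cm behind, clear of the fingers, which close sideways.

```bash
python3 -c "
from h import *
W=env.get_image('wrist')
print(at(W,(281,203),.12),at(W,(281,191),.084),at(W,(281,191),.08))
p=at(W,(281,203),.12)
print(totool([p[0],p[1],.108]).round(4))"
```

```text
[ 0.43231154 -0.26995092  0.12      ] [ 0.43276158 -0.27023238  0.084     ] [ 0.43178821 -0.27054792  0.08      ]
[0.0005 0.0029 0.1072]
```

```bash
python3 -m pendant '[[1,0.001,0.003,0.035,0,0,0],[1,0.001,0.003,0.075,0,0,0],[1,0.001,0.003,0.107,0,0,0],[1,0.001,0.003,0.107,0,0,0],[0.4,0.001,0.003,0.107,0,0,0]]' 30
python3 -m pendant '[[0,0,0,0,0,0,0],[0,0,0,0,0,0,0],[0,0,0,0,0,0,0],[0,0,0,0,0,0,0],[0,0,0,0,0,0,0]]' 30
```

```text
time_s: 3.35
position: [0.4338, -0.27, 0.1095]
tool_rot: [[0.964, 0.266, 0.001], [0.266, -0.964, -0.001], [0.001, 0.002, -1.0]]
ft_force: [0.7, 0.0, 0.0]
grip_width: 0.0698
gripper_force: 0.0
time_s: 3.98
position: [0.4334, -0.2692, 0.1082]
tool_rot: [[0.964, 0.267, 0.0], [0.267, -0.964, 0.0], [0.0, -0.0, -1.0]]
ft_force: [-0.4, 0.5, -0.1]
grip_width: -0.0002
gripper_force: 0.0
```

The fingers closed on nothing, so I'll look.

```bash
python3 - <<'E'
from h import *
W=env.get_image('wrist');S=env.get_image('scene');T=env.get_image('top')
c=np.zeros((600,800,3),np.uint8);c[:300,:400]=cv2.resize(W['image'],(400,300));c[:300,400:]=cv2.resize(S['image'][225:325,70:204],(400,300))
c[300:,:400]=cv2.resize(T['image'][230:330,350:483],(400,300));cv2.imwrite('pics/c2.png',c)
E
```

```text
(no output)
```

View pics/c2.png

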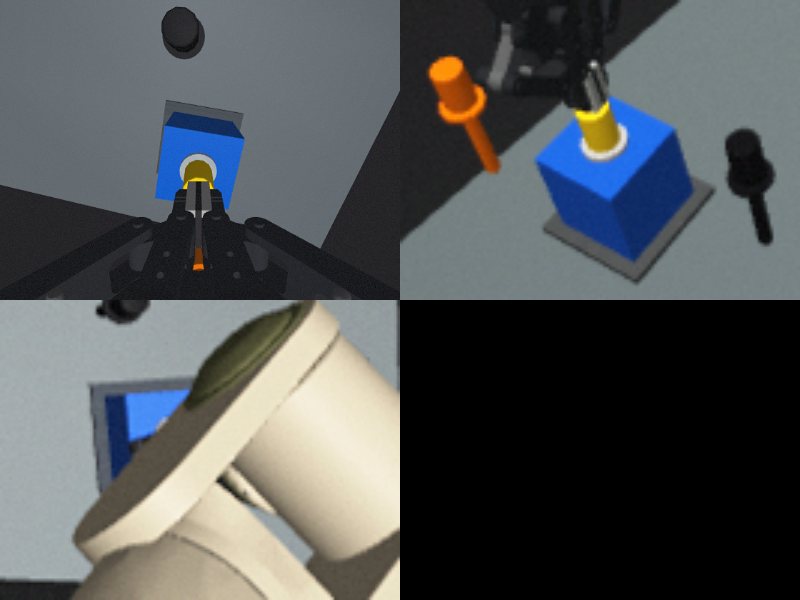

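```bash
python3 - <<'E'
from h import *
np.set_printoptions(precision=4,suppress=True)
W=env.get_image('wrist');S=env.get_image('scene');s=env.observe();print(s['position'],s['grip_width'])
def proj(r,p):
    c=np.linalg.inv(r['pose'])@np.r_[p,1];return (r['cx']+r['fx']*c[0]/-c[2]).round(1),(r['cy']+r['fy']*-c[1]/-c[2]).round(1)
for n,p in(('TCP',s['position']),('tip',s['position']-[0,0,.017]),('htop',[.4325,-.27,.12]),('hbase',[.4325,-.27,.084])):
    print(n,'w',proj(W,p),'s',proj(S,p))
c=np.zeros((560,800,3),np.uint8);c[:,:400]=cv2.resize(W['image'][200:340,230:330],(400,560),interpolation=2);c[:,400:]=cv2.resize(S['image'][225:295,105:155],(400,560),interpolation=2);cv2.imwrite('pics/c3.png',c)
E
```

```text
[ 0.4334 -0.2692  0.1082] 5.503699044153213e-05
TCP w (np.float64(277.6), np.float64(256.9)) s (np.float64(135.0), np.float64(264.1))
tip w (np.float64(277.5), np.float64(243.7)) s (np.float64(137.0), np.float64(269.4))
htop w (np.float64(278.7), np.float64(269.8)) s (np.float64(133.0), np.float64(260.3))
hbase w (np.float64(278.4), np.float64(240.5)) s (np.float64(137.2), np.float64(271.6))
```

View pics/c3.png

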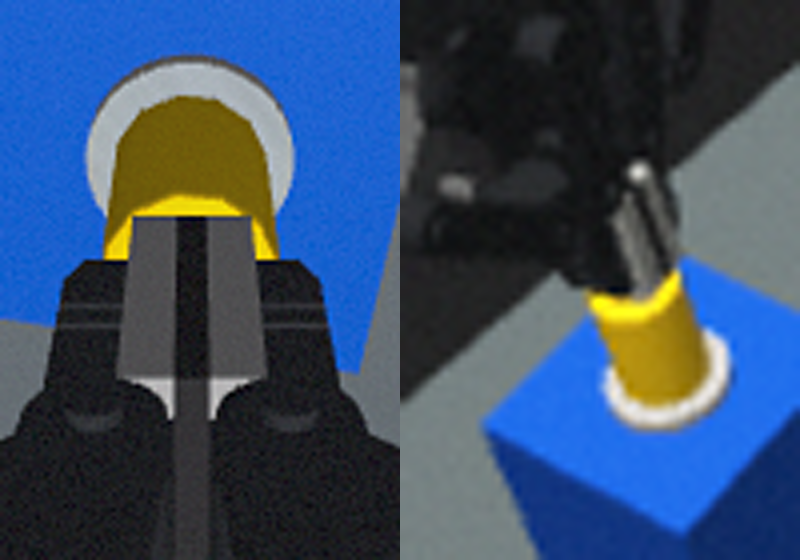

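The picture shows the fingertips hovering just above the handle's top, at about z 0.12, while the gauge is still upright and centred. So the real tips are about 30 mm higher than the nominal TCP suggests; the open-finger position in the first wrist image gives the same figure. I'll open, go about 28 mm lower in steps while watching the force, and close again.

```bash
python3 -m pendant '[[1,0,0,0,0,0,0],[1,0,0,0,0,0,0],[1,0,0,0,0,0,0],[1,0,0,0,0,0,0],[1,0,0.001,0.01,0,0,0]]' 30
python3 -m pendant '[[1,0,0,0.01,0,0,0],[1,0,0,0.018,0,0,0],[1,0,0,0.018,0,0,0]]' 30
python3 -m pendant '[[0,0,0,0,0,0,0],[0,0,0,0,0,0,0],[0,0,0,0,0,0,0],[0,0,0,0,0,0,0],[0,0,0,0,0,0,0]]' 30
```

```text
time_s: 4.85
position: [0.434, -0.2705, 0.0983]
tool_rot: [[0.964, 0.267, 0.001], [0.267, -0.964, -0.001], [0.001, 0.001, -1.0]]
ft_force: [0.5, 0.5, 0.1]
grip_width: 0.0853
gripper_force: 0.0
time_s: 5.22
position: [0.4334, -0.2699, 0.0794]
tool_rot: [[0.964, 0.267, -0.001], [0.267, -0.964, 0.001], [-0.001, -0.002, -1.0]]
ft_force: [-0.3, 0.3, 0.4]
grip_width: 0.0855
gripper_force: 0.0
time_s: 5.85
position: [0.4337, -0.2701, 0.0804]
tool_rot: [[0.964, 0.267, 0.0], [0.267, -0.964, -0.0], [0.0, 0.0, -1.0]]
ft_force: [-0.2, 0.7, 3.4]
grip_width: 0.0211
gripper_force: 29.7
```

```bash
python3 -m pendant '[[0,0,0,-0.01,0,0,0],[0,0,0,-0.03,0,0,0],[0,0,0,-0.06,0,0,0],[0,0,0,-0.095,0,0,0],[0,0,0,-0.095,0,0,0]]' 30
python3 - <<'E'
from h import *
np.set_printoptions(precision=4,suppress=True)
s=env.observe();print(s['position'],s['ft_force'],s['wrist_torque'],s['grip_width'],s['gripper_force'])
W=env.get_image('wrist');S=env.get_image('scene');T=env.get_image('top')
print('s',[(at(S,d['centre'],.056),d['conf']) for d in env.tip_of('scene','socket1')])
print('t',[(at(T,d['centre'],.056),d['conf'],d['centre']) for d in env.tip_of('top','socket1')])
print('mouth',[(at(S,d['centre'],.08),d['conf']) for d in env.tip_of('scene','gauge_stand_mouth')],[(at(T,d['centre'],.08),d['conf']) for d in env.tip_of('top','gauge_stand_mouth')])
print('mouthw',[(at(W,d['centre'],.08),d['conf'],d['centre']) for d in env.tip_of('wrist','gauge_stand_mouth')])
c=np.zeros((600,800,3),np.uint8);c[:300,:400]=cv2.resize(W['image'],(400,300));c[:300,400:]=cv2.resize(S['image'][205:305,70:204],(400,300))
c[300:,:400]=cv2.resize(T['image'][180:280,195:328],(400,300),interpolation=2);c[300:,400:]=cv2.resize(S['image'][170:270,210:343],(400,300),interpolation=2);cv2.imwrite('pics/c4.png',c)
E
```

```text
time_s: 6.48
position: [0.4345, -0.2709, 0.1779]
tool_rot: [[0.964, 0.267, 0.004], [0.267, -0.964, -0.004], [0.003, 0.005, -1.0]]
ft_force: [-0.0, -0.1, -1.1]
grip_width: 0.021
gripper_force: 29.6
[ 0.4345 -0.2709  0.1779] [-0.0288 -0.0712 -1.1315] [0.0009 0.0211 0.0396] 0.020972510453419347 29.558467268943787
s [(array([0.5465, 0.1105, 0.056 ]), 0.66), (array([0.5369, 0.0445, 0.056 ]), 0.64), (array([0.5203, 0.0083, 0.056 ]), 0.61)]
t [(array([ 0.5189, -0.0062,  0.056 ]), 0.83, [286.6, 233.4]), (array([0.5506, 0.0996, 0.056 ]), 0.8, [239.6, 217.9]), (array([ 0.4292, -0.2483,  0.056 ]), 0.59, [395.9, 277.4]), (array([0.5394, 0.0518, 0.056 ]), 0.58, [260.8, 223.5])]
mouth [(array([ 0.4329, -0.2708,  0.08  ]), 0.85)] [(array([ 0.4345, -0.2726,  0.08  ]), 0.96)]
mouthw []
```

View pics/c4.png

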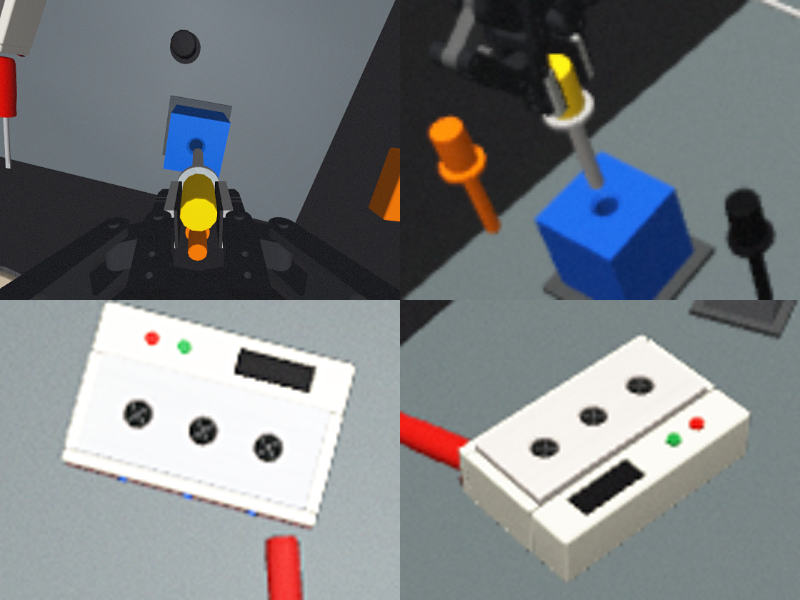

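The gauge is held upright. Sockets show dark at top(240.6,218), (262.5,223.7), (284.1,229.3) and scene(289.8,198.3), (274.5,208.7), (258.2,219.3).

```bash
python3 - <<'E'
from h import *
np.set_printoptions(precision=4,suppress=True)
S=env.get_image('scene');T=env.get_image('top');s=env.observe()
A=[]
for n,r,g in(('t',T,[(284.1,229.3),(262.5,223.7),(240.6,218)]),('s',S,[(258.2,219.3),(274.5,208.7),(289.8,198.3)])):
    out=[]
    for p in g:
        x,y=int(p[0])-10,int(p[1])-8
        m=(cv2.cvtColor(r['image'][y:y+17,x:x+21],6)<110).astype(np.uint8);k,l,st,ce=cv2.connectedComponentsWithStats(m)
        i=l[8,10] or 1+np.argmax(st[1:,4]);out.append(at(r,ce[i]+[x,y],.056)[:2])
    print(n,out);A.append(out)
A=np.array(A);M=A.mean(0);c=M.mean(0);d=M[2]-M[0];print('len',np.linalg.norm(d));d/=np.linalg.norm(d)
for k in(-1,0,1):
    p=c+.05*k*d;print('socket',k+1,p,'tool shift',totool([p[0],p[1],s['position'][2]]))
print('yaw dock y',np.degrees(np.arctan2(d[1],d[0])))
E
```

```text
t [array([0.5287, 0.0004]), array([0.5397, 0.0493]), array([0.5514, 0.098 ])]
s [array([ 0.5276, -0.0023]), array([0.5392, 0.0463]), array([0.5503, 0.0954])]
len 0.10023439661928983
socket 0 [ 0.5281 -0.0008] tool shift [ 0.1629 -0.2343  0.0001]
socket 1 [0.5395 0.0479] tool shift [ 0.1868 -0.2783  0.0001]
socket 2 [0.5508 0.0965] tool shift [ 0.2107 -0.3222  0.0001]
yaw dock y 76.87644416882708
```

```bash
python3 -m pendant '[[0,0.03,-0.042,-0.01,0,0,0],[0,0.062,-0.09,-0.01,0,0,0],[0,0.095,-0.138,-0.01,0,0,0],[0,0.128,-0.186,-0.01,0,0,0],[0,0.163,-0.234,0,0,0,0]]' 30
python3 -m pendant '[[0,0,0,0,0,0,0],[0,0,0,0,0,0,0],[0,0,0,0,0,0,0]]' 30
python3 - <<'E'
from h import *
np.set_printoptions(precision=4,suppress=True)
s=env.observe();print(s['position'],s['ft_force'])
W=env.get_image('wrist');S=env.get_image('scene');T=env.get_image('top')
for n,r in(('wrist',W),('scene',S)):print(n,[(at(r,d['centre'],.056),round(d['conf'],2),d['centre']) for d in env.tip_of(n,'socket1')])
c=np.zeros((600,800,3),np.uint8);c[:,:400]=cv2.resize(W['image'][60:360,180:380],(400,600));c[:,400:]=cv2.resize(S['image'][150:270,220:300],(400,600),interpolation=2);cv2.imwrite('pics/c5.png',c)
E
```

```text
time_s: 7.6
position: [0.5292, 0.0006, 0.1757]
tool_rot: [[0.964, 0.266, 0.002], [0.266, -0.964, -0.0], [0.002, 0.001, -1.0]]
ft_force: [0.7, -0.0, -1.0]
grip_width: 0.0205
gripper_force: 29.6
time_s: 7.98
position: [0.5283, -0.0024, 0.1754]
tool_rot: [[0.964, 0.265, 0.0], [0.265, -0.964, -0.0], [0.0, 0.0, -1.0]]
ft_force: [-0.2, -0.6, -0.7]
grip_width: 0.0209
gripper_force: 29.6
[ 0.5283 -0.0024  0.1754] [-0.1939 -0.6026 -0.7371]
wrist [(array([ 0.5287, -0.001 ,  0.056 ]), 0.87, [275.9, 194.8]), (array([0.5397, 0.0496, 0.056 ]), 0.7, [219.8, 166.5]), (array([0.5481, 0.0984, 0.056 ]), 0.69, [162.5, 140.4])]
scene [(array([0.5244, 0.01  , 0.056 ]), 0.88, [259.5, 215.1]), (array([0.5305, 0.0484, 0.056 ]), 0.7, [271.3, 206.3]), (array([0.5488, 0.1117, 0.056 ]), 0.67, [292.6, 193.9])]
```

View pics/c5.png

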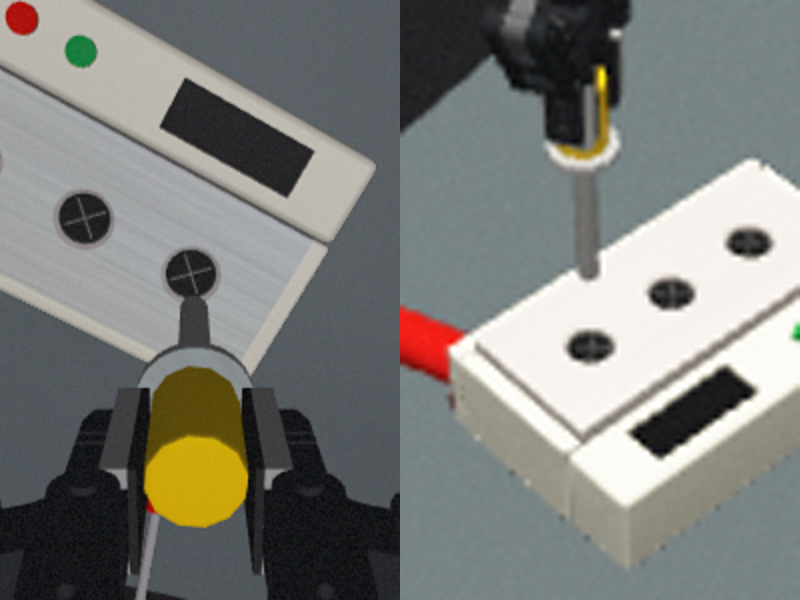

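The wrist view shows socket0's mouth at (275.5,196.5) and the gauge tip just below it in the picture, above the bore. In the scene view the tip is above the front-left socket. I'll descend.

```bash
python3 -m pendant '[[0,0,-0.001,0.015,0,0,0],[0,0,-0.001,0.035,0,0,0],[0,0,-0.001,0.042,0,0,0],[0,0,-0.001,0.046,0,0,0]]' 30
python3 -c "
from h import *
W=env.get_image('wrist');cv2.imwrite('pics/c6.png',cv2.resize(W['image'][100:300,190:370],None,fx=3,fy=3))
print(env.observe()['position'])"
python3 -m pendant '[[0,0,0,0.004,0,0,0],[0,0,0,0.008,0,0,0],[0,0,0,0.012,0,0,0],[0,0,0,0.015,0,0,0],[0,0,0,0.015,0,0,0]]' 30
```

```text
time_s: 8.72
position: [0.5283, -0.0004, 0.1293]
tool_rot: [[0.964, 0.266, 0.0], [0.266, -0.964, -0.0], [0.0, 0.0, -1.0]]
ft_force: [-0.3, -0.2, -0.5]
grip_width: 0.021
gripper_force: 29.6
[ 5.28217943e-01 -3.44565295e-04  1.29019416e-01]
time_s: 9.4
position: [0.5281, -0.0002, 0.114]
tool_rot: [[0.964, 0.267, -0.001], [0.267, -0.964, 0.0], [-0.0, -0.0, -1.0]]
ft_force: [-0.3, 0.4, -0.9]
grip_width: 0.021
gripper_force: 29.7
```

```bash
python3 -m pendant '[[0,0,0,0.002,0,0,0],[0,0,0,0.003,0,0,0]]' 30|egrep 'pos|ft|wid'; python3 -m pendant '[[0,0,0,0.0005,0,0,0],[0,0,0,0.0005,0,0,0]]' 30|egrep 'pos|ft|wid'
```

```text
position: [0.5282, -0.0002, 0.1112]
ft_force: [0.5, -0.4, -0.7]
grip_width: 0.0208
position: [0.5282, -0.0002, 0.1107]
ft_force: [0.8, -0.6, -0.8]
grip_width: 0.0211
```

```bash
python3 -m pendant '[[0,0,0,0.0005,0,0,0],[0,0,0,0.0005,0,0,0]]' 30|egrep 'pos|ft|wid'
```

```text
position: [0.5282, -0.0002, 0.1102]
ft_force: [-0.3, 0.0, -1.3]
grip_width: 0.0212
```

```bash
python3 -m pendant '[[0,0,0,0.0005,0,0,0],[0,0,0,0.0005,0,0,0]]' 30|egrep 'pos|ft|wid'
```

```text
position: [0.5281, -0.0002, 0.1097]
ft_force: [-0.3, -0.1, -0.8]
grip_width: 0.0207
```

```bash
python3 -m pendant '[[0,0,0,0.0005,0,0,0],[0,0,0,0.0005,0,0,0]]' 30|egrep 'pos|ft'
```

```text
position: [0.5283, -0.0002, 0.1094]
ft_force: [0.0, -0.2, 0.6]
```

```bash
python3 -m pendant '[[0,0,0,0.0005,0,0,0],[0,0,0,0.0005,0,0,0]]' 30|egrep 'pos|ft'
```

```text
position: [0.5284, -0.0002, 0.1091]
ft_force: [-1.6, 0.8, 4.9]
```

```bash
python3 -m pendant '[[0,0,0,0.0005,0,0,0],[0,0,0,0.0005,0,0,0]]' 30|egrep 'pos|ft'
```

```text
position: [0.5283, -0.0003, 0.1084]
ft_force: [-0.8, 0.3, 4.7]
```

Contact came at the stub depth predicted (TCP 0.1094), so socket0 is occupied. I'll lift out and go to socket1, and from here on I'll stop at the first sign of contact.

```bash
python3 -m pendant '[[0,0,0,-0.02,0,0,0],[0,0,0,-0.042,0,0,0],[0,0.012,-0.022,-0.042,0,0,0],[0,0.024,-0.044,-0.042,0,0,0],[0,0.024,-0.044,-0.042,0,0,0]]' 30|egrep 'pos|ft'
python3 -m pendant '[[0,0,0,0.01,0,0,0],[0,0,0,0.02,0,0,0],[0,0,0,0.03,0,0,0],[0,0,0,0.038,0,0,0],[0,0,0,0.038,0,0,0]]' 30|egrep 'time|pos|ft'
```

```text
position: [0.5392, 0.0497, 0.1495]
ft_force: [0.5, -0.6, -1.4]
time_s: 12.4
position: [0.5393, 0.0485, 0.1115]
ft_force: [0.8, 0.1, -1.4]
```

```bash
python3 -m pendant '[[0,0,0,0.001,0,0,0],[0,0,0,0.001,0,0,0]]' 30|egrep 'pos|ft'
```

```text
position: [0.5397, 0.0486, 0.1115]
ft_force: [1.4, 0.1, -1.3]
```

```bash
python3 -m pendant '[[0,0,0,0.0005,0,0,0],[0,0,0,0.0005,0,0,0]]' 30|egrep 'pos|ft'
```

```text
position: [0.5396, 0.0486, 0.1108]
ft_force: [0.4, 0.5, -1.5]
```

```bash
python3 -m pendant '[[0,0,0,0.0005,0,0,0],[0,0,0,0.0005,0,0,0]]' 30|egrep 'pos|ft'; python3 -m pendant '[[0,0,0,0.0003,0,0,0],[0,0,0,0.0003,0,0,0]]' 30|egrep 'pos|ft'
```

```text
position: [0.5395, 0.0486, 0.1102]
ft_force: [0.1, 0.8, -0.6]
position: [0.5396, 0.0486, 0.1099]
ft_force: [-0.3, 0.3, -0.9]
```

```bash
python3 -m pendant '[[0,0,0,0.0003,0,0,0],[0,0,0,0.0003,0,0,0]]' 30|egrep 'pos|ft'
```

```text
position: [0.5396, 0.0486, 0.1096]
ft_force: [0.1, -0.1, -0.9]
```

```bash
python3 -m pendant '[[0,0,0,0.0003,0,0,0],[0,0,0,0.0003,0,0,0]]' 30|egrep 'pos|ft'
```

```text
position: [0.5396, 0.0486, 0.1094]
ft_force: [0.8, -0.5, 0.0]
```

```bash
python3 -m pendant '[[0,0,0,0.0003,0,0,0],[0,0,0,0.0003,0,0,0]]' 30|egrep 'pos|ft'
```

```text
position: [0.5397, 0.0486, 0.1093]
ft_force: [-0.8, -0.6, 2.8]
```

Socket1 gives contact at 0.1094, the same stub depth, after a light touch. Next is socket2, down to the expected seat at TCP 0.0954.

```bash
python3 -m pendant '[[0,0,0,-0.02,0,0,0],[0,0,0,-0.041,0,0,0],[0,0.012,-0.022,-0.041,0,0,0],[0,0.024,-0.044,-0.041,0,0,0],[0,0.024,-0.044,-0.041,0,0,0]]' 30|egrep 'pos|ft'
python3 -m pendant '[[0,0,0,0.01,0,0,0],[0,0,0,0.02,0,0,0],[0,0,0,0.03,0,0,0],[0,0,0,0.038,0,0,0],[0,0,0,0.038,0,0,0]]' 30|egrep 'time|pos|ft'
python3 -m pendant '[[0,0,0,0.0015,0,0,0],[0,0,0,0.0015,0,0,0]]' 30|egrep 'pos|ft'
```

```text
position: [0.5509, 0.0985, 0.1497]
ft_force: [1.6, -0.7, -0.7]
time_s: 15.4
position: [0.5507, 0.0973, 0.1113]
ft_force: [-0.3, 0.2, 0.1]
position: [0.5511, 0.0974, 0.1107]
ft_force: [-0.5, -1.1, -0.7]
```

```bash
python3 -m pendant '[[0,0,0,0.0005,0,0,0],[0,0,0,0.0005,0,0,0]]' 30|egrep 'pos|ft'
```

```text
position: [0.551, 0.0974, 0.1101]
ft_force: [0.5, 0.1, -1.0]
```

```bash
python3 -m pendant '[[0,0,0,0.0004,0,0,0],[0,0,0,0.0004,0,0,0]]' 30|egrep 'pos|ft'
```

```text
position: [0.551, 0.0974, 0.1096]
ft_force: [-0.6, 0.5, -0.5]
```

```bash
python3 -m pendant '[[0,0,0,0.0004,0,0,0],[0,0,0,0.0004,0,0,0]]' 30|egrep 'pos|ft'
```

```text
position: [0.551, 0.0974, 0.1092]
ft_force: [0.4, 0.0, -1.4]
```

```bash
python3 -m pendant '[[0,0,0,0.0004,0,0,0],[0,0,0,0.0004,0,0,0]]' 30|egrep 'pos|ft'
```

```text
position: [0.551, 0.0974, 0.1088]
ft_force: [0.2, 0.3, -1.4]
```

Past stub depth with no contact, so socket2 is free. I'll go on to the seat at about 0.0954.

```bash
python3 -m pendant '[[0,0,0,0.003,0,0,0],[0,0,0,0.006,0,0,0],[0,0,0,0.009,0,0,0],[0,0,0,0.0115,0,0,0],[0,0,0,0.0115,0,0,0]]' 30|egrep 'pos|ft'; python3 -m pendant '[[0,0,0,0.0005,0,0,0],[0,0,0,0.0005,0,0,0]]' 30|egrep 'pos|ft'
```

```text
position: [0.5509, 0.0974, 0.0971]
ft_force: [0.3, -0.5, -0.6]
position: [0.551, 0.0974, 0.0969]
ft_force: [0.4, -0.2, -0.6]
```

```bash
python3 -m pendant '[[0,0,0,0.0006,0,0,0],[0,0,0,0.0006,0,0,0]]' 30|egrep 'pos|ft'
```

```text
position: [0.5509, 0.0974, 0.0962]
ft_force: [-0.4, 0.7, -0.8]
```

```bash
python3 -m pendant '[[0,0,0,0.0004,0,0,0],[0,0,0,0.0004,0,0,0]]' 30|egrep 'pos|ft'
```

```text
position: [0.551, 0.0974, 0.0958]
ft_force: [-0.2, -0.2, -1.5]
```

```bash
python3 -m pendant '[[0,0,0,0.0003,0,0,0],[0,0,0,0.0003,0,0,0]]' 30|egrep 'pos|ft'
```

```text
position: [0.551, 0.0974, 0.0955]
ft_force: [0.3, 0.0, 0.2]
```

```bash
python3 -m pendant '[[0,0,0,0.0003,0,0,0],[0,0,0,0.0003,0,0,0]]' 30|egrep 'time|pos|ft'
```

```text
time_s: 18.52
position: [0.5511, 0.0974, 0.0954]
ft_force: [0.1, 0.1, 1.1]
```

Light contact at 0.0954: the gauge has reached the bottom of socket2. Now I'll put it back at its grasp pose.

```bash
python3 -m pendant '[[0,0,0,-0.02,0,0,0],[0,0,0,-0.045,0,0,0],[0,0,0,-0.07,0,0,0],[0,0,0,-0.09,0,0,0],[0,0,0,-0.09,0,0,0]]' 30|egrep 'pos|ft'
python3 -c "
from h import *
print(totool([.4335,-.2705,.185]).round(4))"
```

```text
position: [0.5515, 0.0974, 0.1863]
ft_force: [0.5, -0.5, -1.5]
[-0.2118  0.3231  0.001 ]
```

```bash
python3 -m pendant '[[0,-0.033,0.05,0,0,0,0],[0,-0.066,0.1,0,0,0,0],[0,-0.099,0.15,0,0,0,0],[0,-0.132,0.2,0,0,0,0],[0,-0.165,0.25,0,0,0,0]]' 30|egrep 'pos|ft'
python3 -m pendant '[[0,-0.03,0.045,0,0,0,0],[0,-0.047,0.073,0,0,0,0],[0,-0.047,0.073,0,0,0,0],[0,-0.047,0.073,0,0,0,0]]' 30|egrep 'pos|ft'
python3 - <<'E'
from h import *
np.set_printoptions(precision=4,suppress=True)
s=env.observe();print(s['position'],totool([.4335,-.2705,.08]))
W=env.get_image('wrist');S=env.get_image('scene')
for n,r in(('wrist',W),('scene',S)):print(n,[(at(r,d['centre'],.08),round(d['conf'],2),d['centre']) for d in env.tip_of(n,'gauge_stand_mouth')],[(at(r,d['centre'],s['position'][2]-.0754),d['conf'],d['centre']) for d in env.tip_of(n,'gauge')])
c=np.zeros((600,800,3),np.uint8);c[:,:400]=cv2.resize(W['image'][100:300,210:343],(400,600));c[:,400:]=cv2.resize(S['image'][220:320,90:157],(400,600),interpolation=2);cv2.imwrite('pics/c7.png',c)
E
```

```text
position: [0.4574, -0.189, 0.1841]
ft_force: [2.0, -0.2, -0.9]
position: [0.4326, -0.2696, 0.1844]
ft_force: [0.3, -0.0, 0.2]
[ 0.4326 -0.2696  0.1844] [0.0007 0.0012 0.1044]
wrist [(array([ 0.4312, -0.2703,  0.08  ]), 0.64, [278.0, 202.2])] [(array([ 0.4305, -0.2682,  0.109 ]), 0.95, [274.9, 213.7]), (array([ 0.5199, -0.2375,  0.109 ]), 0.91, [265.6, 73.2])]
scene [(array([ 0.4364, -0.2698,  0.08  ]), 0.78, [139.1, 273.7])] [(array([ 0.4356, -0.2674,  0.109 ]), 0.73, [136.4, 263.7]), (array([ 0.4075, -0.3264,  0.109 ]), 0.6, [102.2, 277.8]), (array([ 0.5903, -0.2766,  0.109 ]), 0.59, [193.8, 307.5])]
```

View pics/c7.png

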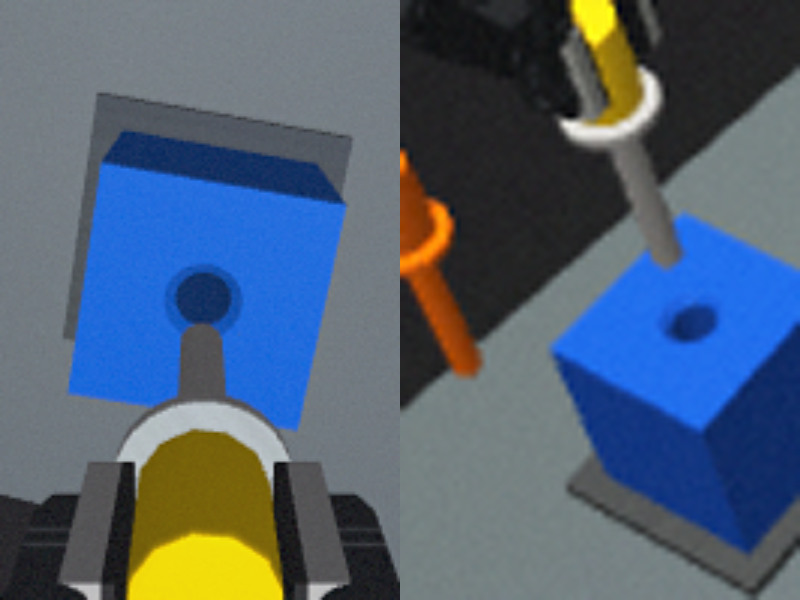

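In the wrist view the hole is at (277.7,199.7) with the tip just behind it. Both views agree to about 1–2 mm, which is within the chamfer and clearance. I'll insert it.

```bash
python3 -m pendant '[[0,0.0005,0.0015,0.012,0,0,0],[0,0.0005,0.0015,0.024,0,0,0],[0,0.0005,0.0015,0.032,0,0,0],[0,0.0005,0.0015,0.040,0,0,0],[0,0.0005,0.0015,0.045,0,0,0]]' 30|egrep 'pos|ft'
```

```text
position: [0.4336, -0.2717, 0.1397]
ft_force: [0.5, -0.4, -0.9]
```

```bash
python3 -m pendant '[[0,0,0,0.015,0,0,0],[0,0,0,0.030,0,0,0],[0,0,0,0.045,0,0,0],[0,0,0,0.055,0,0,0],[0,0,0,0.0575,0,0,0]]' 30|egrep 'pos|ft'; python3 -m pendant '[[0,0,0,0.001,0,0,0],[0,0,0,0.001,0,0,0]]' 30|egrep 'pos|ft'
```

```text
position: [0.4335, -0.2717, 0.0823]
ft_force: [-0.1, 0.1, -0.1]
position: [0.4337, -0.2717, 0.082]
ft_force: [0.1, 0.8, -0.2]
```

```bash
python3 -m pendant '[[0,0,0,0.001,0,0,0],[0,0,0,0.001,0,0,0]]' 30|egrep 'pos|ft'; python3 -m pendant '[[0,0,0,0.0007,0,0,0],[0,0,0,0.0007,0,0,0]]' 30|egrep 'pos|ft'
```

```text
position: [0.4337, -0.2717, 0.0809]
ft_force: [0.7, 0.8, -0.8]
position: [0.4337, -0.2717, 0.0804]
ft_force: [-0.2, 2.8, 4.6]
```

```bash
python3 -m pendant '[[1,0,0,0,0,0,0],[1,0,0,0,0,0,0],[1,0,0,0,0,0,0],[1,0,0,-0.02,0,0,0],[1,0,0,-0.06,0,0,0]]' 30|egrep 'wid|pos|ft'
python3 -m pendant '[[1,0,0,-0.05,0,0,0],[1,0,0,-0.08,0,0,0],[1,0,0,-0.08,0,0,0]]' 30|egrep 'time|wid|pos|ft'
python3 - <<'E'
from h import *
np.set_printoptions(precision=4,suppress=True)
print(totool([.5418,.292,.22]))
W=env.get_image('wrist');S=env.get_image('scene')
h=cv2.cvtColor(W['image'],cv2.COLOR_BGR2HSV);m=cv2.inRange(h,(24,120,90),(34,255,255));k,l,st,ce=cv2.connectedComponentsWithStats(m)
for i in range(1,k):
    if st[i,4]>50:print(st[i],ce[i],at(W,ce[i],.12))
m=cv2.inRange(cv2.cvtColor(S['image'],cv2.COLOR_BGR2HSV),(24,120,90),(34,255,255));k,l,st,ce=cv2.connectedComponentsWithStats(m)
for i in range(1,k):
    if 15<st[i,4]<400:print('scene',st[i],ce[i])
E
```

```text
position: [0.433, -0.2713, 0.1396]
ft_force: [0.5, -0.1, 0.4]
grip_width: 0.0853
time_s: 23.58
position: [0.4342, -0.2723, 0.222]
ft_force: [-0.2, -0.2, 0.2]
grip_width: 0.0858
[ 0.2541 -0.5152  0.0004]
[263 181  26  34 707] [275.3847 198.099 ] [ 0.4367 -0.2704  0.12  ]
scene [128 257  12  20 138] [133.5435 264.7246]
```

The gauge is back in its stand: in the scene view it sits at (128,257), where it started. Now to the cartridge.

```bash
python3 -m pendant '[[1,0.025,-0.051,0,0,0,0],[1,0.05,-0.102,0,0,0,0],[1,0.075,-0.153,0,0,0,0],[1,0.1,-0.204,0,0,0,0],[1,0.125,-0.255,0,0,0,0]]' 30|egrep 'pos'
python3 -m pendant '[[1,0.025,-0.051,0,0,0,0],[1,0.05,-0.102,0,0,0,0],[1,0.075,-0.153,0,0,0,0],[1,0.1,-0.204,0,0,0,0],[1,0.125,-0.255,0,0,0,0]]' 30|egrep 'pos'
python3 -m pendant '[[1,0,0,0,0,0,0],[1,0,0,0,0,0,0],[1,0,0,0,0,0,0]]' 30|egrep 'pos'
python3 - <<'E'
from h import *
np.set_printoptions(precision=4,suppress=True)
W=env.get_image('wrist');s=env.observe();print(s['position'])
h=cv2.cvtColor(W['image'],cv2.COLOR_BGR2HSV);m=cv2.inRange(h,(0,140,60),(8,255,255))|cv2.inRange(h,(172,140,60),(180,255,255));k,l,st,ce=cv2.connectedComponentsWithStats(m)
for i in range(1,k):
    if st[i,4]>80:print('red',st[i],ce[i],at(W,ce[i],.105))
print([(d['centre'],d['conf'],at(W,d['centre'],.036)) for d in env.tip_of('wrist','cartridge')])
cv2.imwrite('pics/c8.png',cv2.resize(W['image'][90:290,180:380],(600,600),interpolation=2))
E
```

```text
position: [0.4857, 0.0092, 0.2186]
position: [0.5383, 0.2882, 0.2182]
position: [0.5386, 0.2852, 0.2197]
[0.5387 0.2853 0.22  ]
red [486 163  15  12 129] [493.124  168.7054] [0.6075 0.1235 0.105 ]
red [251 174  32  40 920] [266.8087 193.5424] [0.5391 0.2944 0.105 ]
red [ 472  295   36   46 1065] [489.6009 316.9925] [0.4795 0.065  0.105 ]
[([269.5, 172.7], 0.64, array([0.5428, 0.2946, 0.036 ]))]
```

View pics/c8.png

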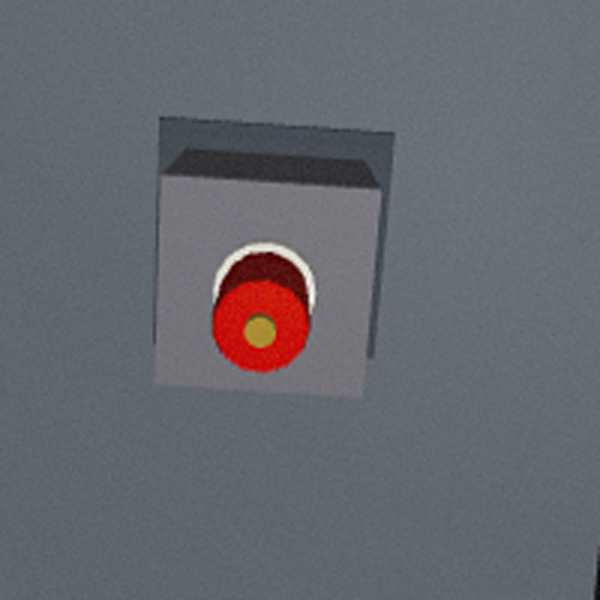

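The red head's top circle, with its brass tip, is at wrist (267,198.3) and the collar is centred at (268.3,187.3). It's the red-topped cartridge in the grey stand.

```bash
python3 -c "
from h import *
W=env.get_image('wrist')
a,b=at(W,(267,198.3),.122),at(W,(268.3,187.3),.084);print(a,b)
p=(a+b)/2;print(totool([p[0],p[1],.082]).round(4))"
```

```text
[0.54002037 0.29412582 0.122     ] [0.53957474 0.29392565 0.084     ]
[ 0.0032 -0.0079  0.1382]
```

```bash
python3 -m pendant '[[1,0.004,-0.008,0.03,0,0,0],[1,0.004,-0.008,0.07,0,0,0],[1,0.004,-0.008,0.1,0,0,0],[1,0.004,-0.008,0.12,0,0,0]]' 30|egrep 'pos|ft'
python3 -m pendant '[[1,0,0,0.01,0,0,0],[1,0,0,0.0182,0,0,0],[1,0,0,0.0182,0,0,0]]' 60|egrep 'pos|ft'
python3 -m pendant '[[0,0,0,0,0,0,0],[0,0,0,0,0,0,0],[0,0,0,0,0,0,0],[0,0,0,0,0,0,0],[0,0,0,0,0,0,0]]' 60
```

```text
position: [0.54, 0.2945, 0.0987]
ft_force: [0.6, 0.8, 0.3]
position: [0.5404, 0.2951, 0.0819]
ft_force: [-0.3, -0.8, -0.5]
time_s: 26.95
position: [0.5405, 0.2953, 0.0823]
tool_rot: [[0.964, 0.267, 0.001], [0.267, -0.964, 0.0], [0.001, -0.0, -1.0]]
ft_force: [-0.7, -1.5, 4.6]
grip_width: 0.0243
gripper_force: 58.9
```

```bash
python3 -m pendant '[[0,0,0,-0.015,0,0,0],[0,0,0,-0.04,0,0,0],[0,0,0,-0.07,0,0,0],[0,0,0,-0.07,0,0,0]]' 60|egrep 'pos|ft|wid'
python3 -c "
from h import *
print(totool([.5505,.097,.152]).round(4))"
```

```text
position: [0.5413, 0.2956, 0.1545]
ft_force: [0.5, -0.4, -1.1]
grip_width: 0.024
[-0.0441  0.1939  0.0022]
```

```bash
python3 -m pendant '[[0,-0.011,0.048,0,0,0,0],[0,-0.022,0.097,0,0,0,0],[0,-0.033,0.146,0,0,0,0],[0,-0.044,0.194,0,0,0,0],[0,-0.044,0.194,0,0,0,0]]' 60|egrep 'pos'
python3 -m pendant '[[0,0,0,0,0,0,0],[0,0,0,0,0,0,0]]' 60|egrep 'pos|ft'
python3 - <<'E'
from h import *
np.set_printoptions(precision=4,suppress=True)
W=env.get_image('wrist');T=env.get_image('top');S=env.get_image('scene');s=env.observe();p=s['position'];print(p)
for n,r in(('wrist',W),('top',T),('scene',S)):
    print(n,[(at(r,d['centre'],.056),round(d['conf'],2)) for d in env.tip_of(n,'socket2')],'foot',[(at(r,d['centre'],p[2]-.046),round(d['conf'],2)) for d in env.tip_of(n,'cartridge')])
def pr(r,q):
    c=np.linalg.inv(r['pose'])@np.r_[q,1];return np.array([r['cx']+r['fx']*c[0]/-c[2],r['cy']-r['fy']*c[1]/-c[2]])
e=pr(W,[.5505,.097,.056]);print('expected mouth px',e,'foot px',pr(W,[p[0],p[1],p[2]-.046]))
g=cv2.cvtColor(W['image'],6)
k,l,st,ce=cv2.connectedComponentsWithStats((g[60:230,60:400]<60).astype(np.uint8))
for i in range(1,k):
    if 150<st[i,4]<3000:print(st[i]+[60,60,0,0,0],ce[i]+60,at(W,ce[i]+60,.056))
E
```

```text
position: [0.5494, 0.0936, 0.1509]
position: [0.5494, 0.0975, 0.1515]
ft_force: [0.4, -0.9, -0.2]
[0.5495 0.0973 0.1517]
wrist [(array([0.5405, 0.0481, 0.056 ]), 0.88), (array([ 0.5276, -0.0028,  0.056 ]), 0.82), (array([0.5484, 0.0958, 0.056 ]), 0.73)] foot [(array([0.5507, 0.0976, 0.1057]), 0.78)]
top [(array([0.5501, 0.1012, 0.056 ]), 0.9), (array([0.5241, 0.0001, 0.056 ]), 0.61), (array([0.5386, 0.0552, 0.056 ]), 0.6)] foot [(array([ 0.3977, -0.0209,  0.1057]), 0.75)]
scene [(array([0.548 , 0.1103, 0.056 ]), 0.97), (array([0.5399, 0.0431, 0.056 ]), 0.79), (array([0.5288, 0.0077, 0.056 ]), 0.67)] foot [(array([0.5736, 0.0611, 0.1057]), 0.63), (array([0.5478, 0.098 , 0.1057]), 0.53), (array([0.5683, 0.0018, 0.1057]), 0.22)]
expected mouth px [278.5192 202.4242] foot px [277.9026 225.6493]
[103  94  10  96 303] [107.4785 141.396 ] [0.5618 0.2303 0.056 ]
[  60  103   40   92 2978] [ 76.731  146.6206] [0.552  0.2516 0.056 ]
[376 163  24  37 526] [390.7357 181.4259] [0.5893 0.0194 0.056 ]
[266 191  27  25 458] [278.631  203.0655] [0.55   0.0968 0.056 ]
[321 220  26  10 164] [333.7744 225.5183] [0.5439 0.0499 0.056 ]
```

The mouth is measured at (0.550,0.097) from close by, and the cartridge is within 1 mm of it. I'll lower it to just above the mouth and then feel it in.

```bash
python3 -m pendant '[[0,0.001,0,0.012,0,0,0],[0,0.001,0,0.026,0,0,0],[0,0.001,0,0.038,0,0,0],[0,0.001,0,0.045,0,0,0],[0,0.001,0,0.045,0,0,0]]' 60|egrep 'pos|ft'
python3 -m pendant '[[0,0,0,0.002,0,0,0],[0,0,0,0.004,0,0,0],[0,0,0,0.006,0,0,0]]' 60|egrep 'pos|ft'
```

```text
position: [0.5504, 0.0968, 0.1063]
ft_force: [0.1, 0.3, -0.6]
position: [0.5507, 0.0968, 0.1009]
ft_force: [-0.2, -0.6, -0.4]
```

```bash
python3 -m pendant '[[0,0,0,0.001,0,0,0],[0,0,0,0.002,0,0,0],[0,0,0,0.002,0,0,0]]' 60|egrep 'pos|ft'
```

```text
position: [0.5506, 0.0968, 0.0988]
ft_force: [0.2, -0.5, -1.3]
```

```bash
python3 -m pendant '[[0,0,0,0.001,0,0,0],[0,0,0,0.002,0,0,0],[0,0,0,0.002,0,0,0]]' 60|egrep 'pos|ft'
```

```text
position: [0.5506, 0.0968, 0.0967]
ft_force: [0.4, 0.2, -0.9]
```

```bash
python3 -m pendant '[[0,0,0,0.001,0,0,0],[0,0,0,0.002,0,0,0],[0,0,0,0.002,0,0,0]]' 60|egrep 'pos|ft'
```

```text
position: [0.5506, 0.0968, 0.0947]
ft_force: [-0.0, 0.1, -1.8]
```

```bash
python3 -m pendant '[[0,0,0,0.001,0,0,0],[0,0,0,0.002,0,0,0],[0,0,0,0.003,0,0,0]]' 60|egrep 'pos|ft'
```

```text
position: [0.5506, 0.0968, 0.0917]
ft_force: [0.5, 0.3, -1.4]
```

It's 10 mm into the bore with no side force. I'll go on to just above the seat, which is at TCP about 0.066.

```bash
python3 -m pendant '[[0,0,0,0.002,0,0,0],[0,0,0,0.005,0,0,0],[0,0,0,0.008,0,0,0],[0,0,0,0.01,0,0,0],[0,0,0,0.01,0,0,0]]' 60|egrep 'pos|ft'
```

```text
position: [0.5506, 0.0968, 0.0816]
ft_force: [-0.0, -0.3, -0.9]
```

```bash
python3 -m pendant '[[0,0,0,0.002,0,0,0],[0,0,0,0.005,0,0,0],[0,0,0,0.008,0,0,0],[0,0,0,0.012,0,0,0],[0,0,0,0.014,0,0,0]]' 60|egrep 'pos|ft|tim'
```

```text
time_s: 32.52
position: [0.5505, 0.0968, 0.0674]
ft_force: [-0.5, -0.9, -1.3]
```

```bash
python3 -m pendant '[[0,0,0,0.001,0,0,0],[0,0,0,0.002,0,0,0],[0,0,0,0.003,0,0,0],[0,0,0,0.003,0,0,0]]' 60|egrep 'pos|ft'
```

```text
position: [0.5509, 0.0968, 0.0652]
ft_force: [-0.2, -0.4, 4.6]
```

```bash
python3 -m pendant '[[0,0,0,0.001,0,0,0],[0,0,0,0.002,0,0,0],[0,0,0,0.003,0,0,0],[0,0,0,0.003,0,0,0]]' 60|egrep 'pos|ft|wid'
```

```text
position: [0.5506, 0.0968, 0.0617]
ft_force: [-0.5, -0.0, 2.8]
grip_width: 0.0242
```

```bash
python3 -m pendant '[[0,0,0,0.001,0,0,0],[0,0,0,0.002,0,0,0],[0,0,0,0.002,0,0,0]]' 60|egrep 'pos|ft'
```

```text
position: [0.5506, 0.0968, 0.0597]
ft_force: [0.5, 0.2, 3.6]
```

```bash
python3 -m pendant '[[0,0,0,0.0005,0,0,0],[0,0,0,0.001,0,0,0],[0,0,0,0.001,0,0,0]]' 60|egrep 'pos|ft|wid'
```

```text
position: [0.5506, 0.0968, 0.0588]
ft_force: [-0.2, -0.5, 4.6]
grip_width: 0.0242
```

```bash
python3 -m pendant '[[0,0,0,0.0005,0,0,0],[0,0,0,0.0005,0,0,0]]' 60|egrep 'pos|ft'
```

```text
position: [0.5506, 0.0968, 0.0583]
ft_force: [0.9, 0.0, 3.8]
```

```bash
python3 -m pendant '[[0,0,0,0.0005,0,0,0],[0,0,0,0.0005,0,0,0]]' 60|egrep 'pos|ft'
```

```text
position: [0.5507, 0.0968, 0.0583]
ft_force: [-1.4, -0.3, 8.3]
```

Motion stopped exactly at the home height while the force rose from 4 to 8 N, so the collar is on the dock. I'll release and retreat.

```bash
python3 -m pendant '[[1,0,0,0,0,0,0],[1,0,0,0,0,0,0],[1,0,0,0,0,0,0],[1,0,0,-0.02,0,0,0],[1,0,0,-0.06,0,0,0]]' 60|egrep 'wid|pos|ft'
python3 -m pendant '[[1,0,0,-0.05,0,0,0],[1,0,0,-0.1,0,0,0],[1,0,0,-0.1,0,0,0],[1,0,0,-0.1,0,0,0]]' 60|egrep 'tim|wid|pos|ft'
python3 - <<'E'
from h import *
np.set_printoptions(precision=4,suppress=True)
W=env.get_image('wrist');S=env.get_image('scene')
h=cv2.cvtColor(W['image'],cv2.COLOR_BGR2HSV)
for nm,m in(('red',cv2.inRange(h,(0,140,60),(8,255,255))|cv2.inRange(h,(172,140,60),(180,255,255))),('brass',cv2.inRange(h,(20,90,90),(32,255,255)))):
    k,l,st,ce=cv2.connectedComponentsWithStats(m)
    for i in range(1,k):
        if st[i,4]>25:print(nm,st[i],ce[i])
def pr(r,q):
    c=np.linalg.inv(r['pose'])@np.r_[q,1];return np.array([r['cx']+r['fx']*c[0]/-c[2],r['cy']-r['fy']*c[1]/-c[2]])
for z in(.060,.098,.106):print('exp home z',z,pr(W,[.5503,.097,z]),pr(W,[.5503,.097,z+.01]),pr(S,[.5503,.097,z]))
hs=cv2.cvtColor(S['image'],cv2.COLOR_BGR2HSV);m=cv2.inRange(hs,(0,140,60),(8,255,255))|cv2.inRange(hs,(172,140,60),(180,255,255));k,l,st,ce=cv2.connectedComponentsWithStats(m)
for i in range(1,k):
    if st[i,4]>20:print('scene red',st[i],ce[i])
for t in('reagent_bottle','beaker','driver'):print(t,[(d['centre'],d['conf']) for d in env.tip_of('scene',t)][:1])
E
```

```text
position: [0.5497, 0.0968, 0.1171]
ft_force: [-0.1, 0.8, -0.0]
grip_width: 0.0855
time_s: 35.9
position: [0.5502, 0.0968, 0.217]
ft_force: [0.5, 0.2, -0.0]
grip_width: 0.0853
red [297 122  13  13 128] [302.7422 127.7969]
red [264 174  30  37 779] [278.0039 191.4891]
red [ 325  268   32   62 1238] [340.0065 298.4184]
brass [274 193   9  10  68] [278.2059 197.6324]
exp home z 0.06 [277.2393 184.8327] [277.2382 187.3617] [289.828  196.4563]
exp home z 0.098 [277.2349 195.3376] [277.2336 198.5584] [290.2795 184.6321]
exp home z 0.106 [277.2339 197.8966] [277.2325 201.2991] [290.3777 182.0608]
scene red [501   0  59  12 381] [539.1076   3.6588]
scene red [ 529   41   31   65 1049] [548.8255  81.0705]
scene red [330  76  17   5  34] [337.7353  77.8235]
scene red [285 182  11  18 163] [289.5706 190.6994]
scene red [206 207  27  19 261] [218.4866 215.7816]
reagent_bottle [([298.0, 345.5], 0.65)]
beaker [([376.0, 241.3], 0.91)]
driver [([209.4, 217.3], 0.66)]
```

The cartridge shows at its home height in both views and the bystanders haven't moved. I'll hand the job in.

```bash
python3 -c "
from rig import env
print(env.close_job())"
```

```text
the job is handed in; nothing more can be done
None
```

I handed the job in at about 36 s: socket2 was the free one, the gauge is back in its stand, and the cartridge is pressed home in socket2. One flaw: feeling socket0 reached about 6 N and probably pushed its seat down 0.5–1 mm.

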